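# Close a fixture floor with its two interlocking tiles

### The arm

A 6-joint arm with a two-finger parallel gripper is mounted at the origin on a cart in front of the work surface, level with it; the furniture and walls round the work are solid. World frame = base frame: x ahead of the robot, y to its left, z up, the work surface at z = 0. Lengths are in m, angles in rad, forces in N, time in s.
With the tool pointing down it reaches from about 0.35 to 1 m from the base axis. Payload 7.1 kg.
Tool frame: the origin (TCP) lies between the finger pads; the fingertips stand 14 mm ahead of it and the grasp point (between the pads) lies 5 mm behind it (manip.nose_length is the distance from the TCP to the fingertips, in m); x points along the fingers, y is the direction in which the jaws open and shut, and the axes are right-handed (so a half turn about x gives the same grasp; the last joint's range is limited). The gripper opens to 85 mm and grips with 20 to 120 N. Pads are 22 mm wide; open, the fingers measure 114 mm over their backs; the gripper's body (76 mm by 85 mm) begins 54 mm behind the grasp point. The pads swing forward as they close: fully open they stand 13 mm farther back than shut.
Start: joints at [-1.216, 0.423, 1.63, -0, 1.089, -0.019], TCP at [0.228, -0.582, 0.245] pointing down, gripper open.
Joint ranges: [-3, 3], [-0.9, 2.11], [0.09, 2.58], [-1.31, 4.45], [0.11, 2.69], [-2.54, 2.54]. Speed limits (rad/s): [2.39, 2.39, 3.01, 3.14, 3.14, 3.14].

### API

Orientations are given as a unit quaternion [x, y, z, w].
In Python, from plant import manip, cams gives the robot as it stands.
- The arm moves only by the tool jog_arm, never from a script. Its argument "targets" is a list of rows, each an object with "hand": the closure, from 0 (fully open) to 1 (shut); "slide": the shift along the tool's x, y, z in mm, a list of three; "yaw": the turn about the tool's x in degrees. A call has 1 to 5 rows; each row shifts and turns the commanded pose from where the row before left it, along the tool's axes as they then stand; what a row does not reach is not made up. A row lasts 1/10 s, in which the tool goes at most 50 mm and 8.59 degrees, less where a joint would pass 70% of its speed; a pose out of reach is approached as far as the arm can. A call with a gripper value outside its range is refused whole. The fingers move at their own pace and stop on an object; the grip force is fixed at half the most. Time passes only in rows, so rows that do not move let the fingers close. It gives the time, the measured TCP pose, the force and the opening at its end, in the units of the state.
- manip.get_obs(): the state, without advancing time (a new reading comes with each control period).
- cams.read_camera(name): name is "side" or "top" or "wrist"; returns a dict with "image" (384x512x3 uint8, red, green, blue), "mtx" (3x3 intrinsics, pixels), "pose" (4x4, takes a point from camera to world coordinates). Camera axes: x right, y down, z forward; pixel columns grow to the right and rows downward; lengths in m; the calibration is good to about 2 mm. A picture is of the moment at which its call begins. There is no depth.
- manip.hand_in(): hands the job in, once; it reports no verdict.
The state is a dict: "clock": time; "joints": joint angles; "joint_vel": joint speeds; "joint_torque": joint torques, N m; "position": TCP position; "ee_rot": TCP orientation; "ft_force": force on the tool from outside, world axes, zero at the start; "torque": the same for the moment, N m; "grip_width": finger opening in m.
Only numpy, scipy, OpenCV 4.12 (cv2) and the standard library are available. Lean on these libraries where they do the work, as an engineer would, in place of code of your own. Each camera call takes 0.05 s, during which the arm holds its last target. There are 200 camera calls.

### The job

Close the gap in the fixture's jigsaw floor with its two loose aluminium tiles. First lay the tile with the thin toe on the gap's floor and slide it home, so that its toe goes right under the steel strip at the far edge; then turn the notched tile until it fits, its notch over the first tile's lug and its own lug in the recess in the gap's side, and drop it in. Leave both lying flat and flush with the floor round them.

Things in the scene. Friction and masses are not known exactly. Their poses are not given: they have to be found in the camera images.
- fixture: Fixed floor plate of jigsaw aluminium tiles on dark steel, 184 (x) x 164 (y) mm, standing on a thin dark mat, its top 22 mm above the table. Origin: centre of its underside, 2 mm above the table; +x points away from the robot within 0.3 rad. In it is an open gap, x -59 to +59, y -32 to +32 mm, 12 mm deep: its flat dark floor is 10 mm above the table. The gap's upper edges have 1.5 mm chamfers.
- strip_edge (a point): Middle of the lower near edge of the bright steel strip at the gap's far (+x) wall, 19 mm above the table, at (59, 10) mm in the fixture's frame. The strip is flush with the floor tiles, 28 mm wide (y -4 to +24 mm), and roofs an undercut pocket 16 mm deep and 8.5 mm high, open only towards the gap.
- recess_mouth (a point): Middle of the mouth of the dovetail recess in the gap's +y side, on the gap's floor, at (-37, 32) mm in the fixture's frame. The recess is open above, 14 mm deep (in y), 24 mm wide at the mouth and 31 mm at its end.
- toe_home (a point): Point on the gap's floor, 10 mm above the table, at (31, 0) mm in the fixture's frame, with the fixture's axes: below the centre of the toe tile when it is home, its far (+x) edge against the gap's far wall, its axes parallel to the fixture's.
- notch_home (a point): Point on the gap's floor, 10 mm above the table, at (-29, 0) mm in the fixture's frame, with the fixture's axes: below the centre of the notched tile when it is home, its axes parallel to the fixture's.
- toe_tile_mid (a point): Middle of the loose toe tile, on the axis of its pull, 21 mm above its underside; tile's axes, z up. Aluminium plate 56 (x) x 60 (y) x 12 mm, about 0.16 kg, with a toe on its +x edge and a lug on its -x edge. On its centre stands a black square pull, 22 x 22 mm, sides parallel to the tile's x and y, from 17 to 42 mm above the underside: grip it by any two opposite sides.
- toe_tile: The toe tile; origin at the centre of its underside. Toe: 12 mm long, 5.5 mm thick, bottom level with the underside, y -2 to +22 mm, tapering. Lug: full-thickness dovetail 12 mm long, centred at y -12 mm, 16 mm wide at the root, 22 mm at the end. Play in the gap: 2 mm either side. Put down flat 14 mm or more short of home, it slides in +x until it stops.
- notch_tile_mid (a point): Middle of the loose notched tile, on the axis of its pull, 21 mm above its underside; tile's axes, z up. Aluminium plate 56 (x) x 60 (y) x 12 mm, about 0.16 kg, with a notch in its +x edge and a lug on its +y edge. On top it has the same black square pull as the toe tile, 22 x 22 mm, from 17 to 42 mm above the underside.
- notch_tile: The notched tile; origin at the centre of its underside. Notch (fits over the toe tile's lug): 14 mm deep, centred at y -12 mm, 22 mm wide at the mouth, 29 mm at the bottom. Lug (fits the recess): full-thickness dovetail 12 mm long, centred at x -8 mm, 18 mm wide at the root, 24 mm at the end. Lower edges have 2 mm chamfers, play is about 2 mm all round. It goes in straight down.

How it is judged:
On the way:
1. the toe tile lies flat on the gap's floor with its toe under the steel strip, before the notched tile is in (x of toe_tile_mid in the frame of toe_home between -0.006 and 0.005 m and y of toe_tile_mid in the frame of toe_home between -0.005 and 0.005 m and z of toe_tile_mid in the frame of toe_home between 0.018 and 0.0235 m and angle between toe_tile_mid's own z axis and vertical below 0.05 rad and angle between the x axis of toe_tile_mid and the x axis of toe_home, either way round below 0.12 rad and not (x of notch_tile_mid in the frame of notch_home between -0.006 and 0.005 m and y of notch_tile_mid in the frame of notch_home between -0.005 and 0.005 m and z of notch_tile_mid in the frame of notch_home between 0.018 and 0.0235 m and angle between notch_tile_mid's own z axis and vertical below 0.05 rad and angle between the x axis of notch_tile_mid and the x axis of notch_home, either way round below 0.12 rad)), for 0.2 s.
At the end, for the whole second after the job is handed in: Both tiles at rest in the gap at their homes, within 5 mm (6 mm on the near side), turned as the fixture within 0.12 rad, tilted less than 0.05 rad, and lying on the gap's floor (less than 2.5 mm proud): the toe under the strip, the notched tile locked in behind it (x of toe_tile_mid in the frame of toe_home between -0.006 and 0.005 m and y of toe_tile_mid in the frame of toe_home between -0.005 and 0.005 m and z of toe_tile_mid in the frame of toe_home between 0.018 and 0.0235 m and angle between each of toe_tile_mid, notch_tile_mid's own z axis and vertical below 0.05 rad and angle between the x axis of toe_tile_mid and the x axis of toe_home, either way round below 0.12 rad and x of notch_tile_mid in the frame of notch_home between -0.006 and 0.005 m and y of notch_tile_mid in the frame of notch_home between -0.005 and 0.005 m and z of notch_tile_mid in the frame of notch_home between 0.018 and 0.0235 m and angle between the x axis of notch_tile_mid and the x axis of notch_home, either way round below 0.12 rad and linear speed of each of toe_tile, notch_tile below 0.02 m/s); the robot touches nothing.
It also fails if it takes over 64 s, if anything falls off the work surface, if the arm or the gripper's body presses on something with over 40 N, if the wrist force passes 120 N, or if a joint passes its speed limit or range.

## Working session

There is one attempt and no reset: what is moved stays moved. The work goes in short steps, Python scripts to look and compute and a tool call to move; the robot and the scene stay as the last step left them, time stands still between calls to the robot, and variables do not carry over. Pictures are saved under pics/ and viewed, about 8 in all and at most 12, crops included, and the job is handed in when it is done.

Besides the shell and the picture viewer there is one more tool, called by a JSON object that holds its "name" and its "arguments". jog_arm: Moves the arm, as the interface text tells. Its arguments: {"type":"object","properties":{"targets":{"type":"array","items":{"type":"object","properties":{"hand":{"type":"number"},"slide":{"type":"array","items":{"type":"number"}},"yaw":{"type":"number"}}}}},"required":["targets"]}

```bash
mkdir -p pics; ls
python3 - <<'E'
from plant import manip,cams
import cv2,numpy as np
np.set_printoptions(precision=4,suppress=True)
print(manip.get_obs())
for n in ("top","side"):
    c=cams.read_camera(n);print(n,c["mtx"],c["pose"])
    np.savez(f"pics/{n}0.npz",**c)
    cv2.imwrite(f"pics/{n}0.png",cv2.resize(c["image"][:,:,::-1],(800,600),interpolation=cv2.INTER_CUBIC))
E
```

```text
pics
{'clock': 0.0, 'joints': array([-1.216 ,  0.4238,  1.6307, -0.    ,  1.0886, -0.019 ]), 'joint_vel': array([-0.0008,  0.0002, -0.0009, -0.0006, -0.0007, -0.0007]), 'joint_torque': array([  0.0001, -55.7392, -28.1741,   0.    ,   0.0073,  -0.    ]), 'position': array([ 0.228 , -0.5813,  0.2445]), 'ee_rot': array([-0.6947, -0.1319,  0.6949, -0.1308]), 'ft_force': array([0.2223, 0.6202, 0.3788]), 'torque': array([ 0.0005, -0.0453, -0.012 ]), 'grip_width': 0.08521932329224899}
top [[479.7925   0.     258.7415]
 [  0.     479.7925 196.206 ]
 [  0.       0.       1.    ]] [[ 0.0065 -0.9827  0.1851  0.3509]
 [-0.9998 -0.0097 -0.0161 -0.126 ]
 [ 0.0176 -0.185  -0.9826  1.0958]
 [ 0.      0.      0.      1.    ]]
side [[494.5766   0.     253.6697]
 [  0.     494.5766 189.2634]
 [  0.       0.       1.    ]] [[-0.9067 -0.2724  0.3219  0.1182]
 [-0.4212  0.5471 -0.7234  0.7748]
 [ 0.0209 -0.7915 -0.6107  0.7999]
 [ 0.      0.      0.      1.    ]]
```

View pics/top0.png

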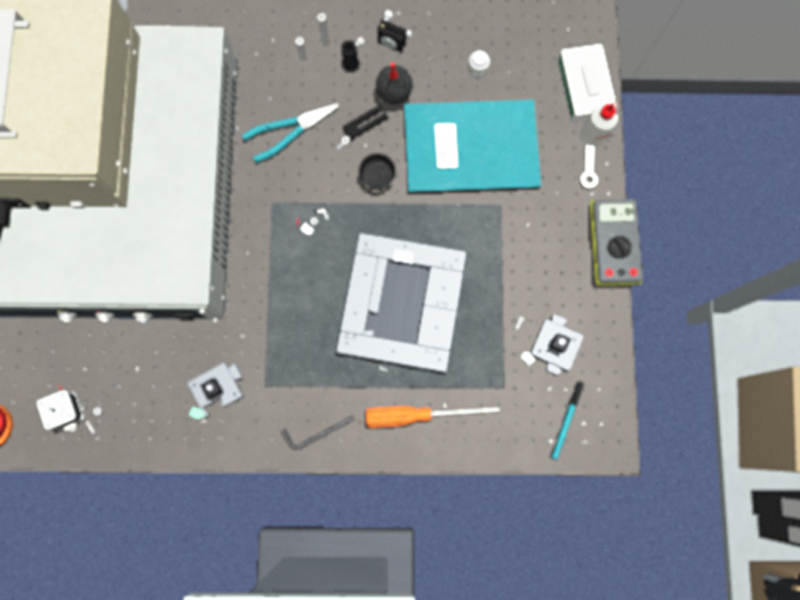

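View pics/side0.png

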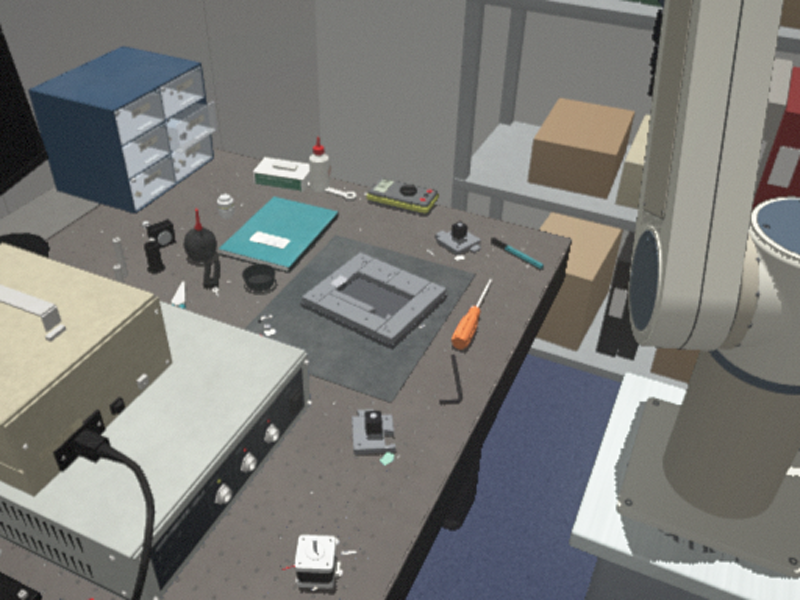

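The top picture shows the fixture centred at (402,303) of 800x600, with tile A at (215,387) and tile B at (557,343). Next I'll crop in and measure.

```bash
cat > h.py <<'E'
import numpy as np,cv2
from plant import manip,cams
from scipy.spatial.transform import Rotation as R
np.set_printoptions(precision=4,suppress=True)
def snap(n,tag):
    c=cams.read_camera(n); np.savez(f"pics/{n}{tag}.npz",**c); return c
def cast(c,uv,z):
    uv=np.atleast_2d(np.asarray(uv,float)); d=np.c_[uv,np.ones(len(uv))]@np.linalg.inv(c["mtx"]).T@c["pose"][:3,:3].T
    o=c["pose"][:3,3]; return o+d*((z-o[2])/d[:,2])[:,None]
def proj(c,P):
    p=(np.atleast_2d(P)-c["pose"][:3,3])@c["pose"][:3,:3]@c["mtx"].T; return p[:,:2]/p[:,2:]
def tcp():
    o=manip.get_obs(); return o["position"],R.from_quat(o["ee_rot"]).as_matrix(),o
def delta(target,yaw_dir=None):
    """slide in mm in tool axes to reach target TCP point; yaw deg so that tool y is along yaw_dir (mod pi)"""
    p,M,o=tcp(); s=M.T@(np.asarray(target)-p)*1000; y=None
    if yaw_dir is not None:
        v=M.T@np.r_[np.cos(yaw_dir),np.sin(yaw_dir),0]; y=np.degrees(np.arctan2(v[2],v[1])); y=(y+90)%180-90
    return s,y
E
python3 - <<'E'
from h import *
c=dict(np.load("pics/top0.npz")); im=c["image"]; g=cv2.cvtColor(im,cv2.COLOR_RGB2GRAY)
m=np.zeros_like(g); m[140:245,205:310]=(g[140:245,205:310]>120)*255
ct=max(cv2.findContours(m,0,2)[0],key=cv2.contourArea)
w=cast(c,ct[:,0],.022); r=cv2.minAreaRect((w[:,:2]*1000).astype(np.float32)); print("fixture",r,len(ct))
for n,(x,y) in dict(A=(137,247),B=(357,219)).items():
    b=g[y-22:y+22,x-22:x+22]; print(n,b.min(),np.median(b))
    mm=(b<45).astype(np.uint8); k,l,s,ce=cv2.connectedComponentsWithStats(mm)
    for i in range(1,k):
        if s[i,4]>15: print(s[i],cast(c,ce[i]+[x-22,y-22],.035))
im=im[:,:,::-1]
cr=lambda x,y,h,s:cv2.resize(im[y-h:y+h,x-h:x+h],(s,s),interpolation=cv2.INTER_CUBIC)
cv2.imwrite("pics/m1.png",np.hstack([cr(257,194,55,500),np.vstack([cr(137,247,25,250),cr(357,219,25,250)])]))
E
```

```text
fixture ((585.194091796875, -159.10546875), (196.4344024658203, 235.66366577148438), 80.53207397460938) 140
A 38 145.0
B 40 163.0
```

View pics/m1.png

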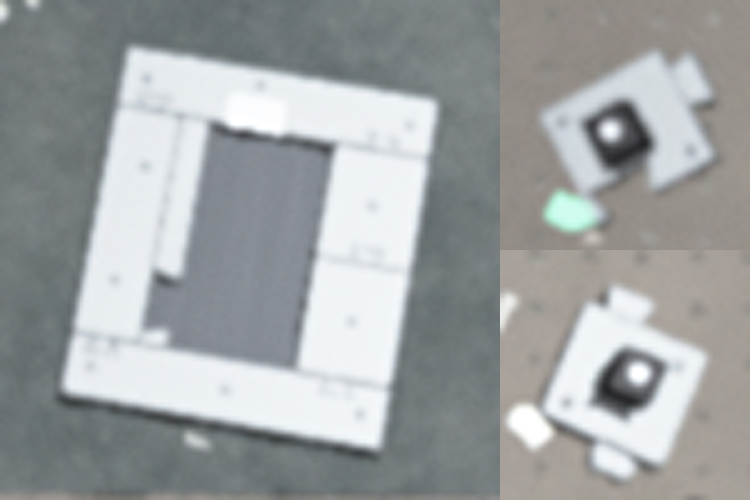

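Run:
```python
from h import *
c=dict(np.load("pics/top0.npz"))
f=np.array([[130,47],[436,100],[381,448],[63,393]])*.22+[202,139]
w=cast(c,f,.022); print("fix",w[:,:2],w.mean(0)[:2]); d=w[0]+w[1]-w[2]-w[3]; print(np.degrees(np.arctan2(d[1],d[0])), np.linalg.norm(w-np.roll(w,1,0),axis=1))
for n,q,z in (("A",(135.4,248.6),.038),("B",(358.6,219),.038)): print(n,cast(c,q,z))
for n,q in (("A",[(543,118),(658,50),(717,157)]),("B",[(590,300),(707,352),(662,465),(545,410)])):
    o=(112,222) if n=="A" else (332,194); q=np.array(q,float)-((500,0) if n=="A" else (500,250)); w=cast(c,q/5+o,.012)[:,:2]; e=np.diff(w,axis=0); print(n,w,np.degrees(np.arctan2(e[:,1],e[:,0])),np.linalg.norm(e,axis=1))
p,M,o=tcp(); print(M)
c=cams.read_camera("wrist"); print(M.T@(c["pose"][:3,3]-p), M.T@c["pose"][:3,:3],c["mtx"])
```

```text
fix [[ 0.6631 -0.0776]
 [ 0.637  -0.2337]
 [ 0.4594 -0.205 ]
 [ 0.4853 -0.0476]] [ 0.5612 -0.141 ]
-9.387081225341511 [0.1803 0.1582 0.1799 0.1595]
A [[0.4309 0.1259 0.038 ]]
B [[ 0.5006 -0.3666  0.038 ]]
A [[0.4393 0.1655]
 [0.4703 0.1157]
 [0.4225 0.0869]] [ -58.0812 -148.9934] [0.0587 0.0558]
B [[ 0.5389 -0.3538]
 [ 0.5152 -0.4069]
 [ 0.4632 -0.3844]
 [ 0.4878 -0.3317]] [-114.0203  156.634    64.9059] [0.0582 0.0567 0.0582]
[[-0.0005  0.3651 -0.931 ]
 [ 0.0014 -0.931  -0.3651]
 [-1.     -0.0015 -0.    ]]
[-0.1293 -0.0015 -0.0694] [[ 0.0002 -0.2738  0.9618]
 [ 1.      0.0005 -0.0001]
 [-0.0004  0.9618  0.2738]] [[289.732    0.     252.5154]
 [  0.     289.732  193.6119]
 [  0.       0.       1.    ]]
```

{"name": "jog_arm", "arguments": {"targets": [{"hand": 0, "slide": [0, -11, -37], "yaw": 0}, {"hand": 0, "slide": [0, -11, -37], "yaw": 0}, {"hand": 0, "slide": [0, -11, -37], "yaw": 0}, {"hand": 0, "slide": [0, -11, -37], "yaw": 0}, {"hand": 0, "slide": [0, -11, -37], "yaw": 0}]}}

```text
clock: 0.65
position: [0.3813, -0.4619, 0.2451]
ee_rot: [-0.695, -0.131, 0.695, -0.131]
ft_force: [-0.0, -0.4, 0.6]
grip_width: 0.0857
```

{"name": "jog_arm", "arguments": {"targets": [{"hand": 0, "slide": [10, -11, -37], "yaw": 0}, {"hand": 0, "slide": [10, -11, -37], "yaw": 0}, {"hand": 0, "slide": [10, -11, -37], "yaw": 0}, {"hand": 0, "slide": [10, -11, -37], "yaw": 0}, {"hand": 0, "slide": [0, 0, 0], "yaw": -8}]}}

```text
clock: 1.15
position: [0.5046, -0.3646, 0.2036]
ee_rot: [-0.683, -0.182, 0.684, -0.18]
ft_force: [-0.5, -0.6, -0.5]
grip_width: 0.0854
```

{"name": "jog_arm", "arguments": {"targets": [{"hand": 0, "slide": [0, 0, 0], "yaw": -8.5}, {"hand": 0, "slide": [0, 0, 0], "yaw": -8.5}, {"hand": 0, "slide": [0, 0, 0], "yaw": -8.5}, {"hand": 0, "slide": [0, 0, 0], "yaw": -8.5}, {"hand": 0, "slide": [0, 0, 0], "yaw": -8.5}]}}

```text
clock: 1.65
position: [0.502, -0.3679, 0.205]
ee_rot: [-0.571, -0.417, 0.571, -0.417]
ft_force: [0.2, 0.1, -0.0]
grip_width: 0.0852
```

{"name": "jog_arm", "arguments": {"targets": [{"hand": 0, "slide": [0, 0, 0], "yaw": -8.5}, {"hand": 0, "slide": [0, 0, 0], "yaw": -8.5}, {"hand": 0, "slide": [0, 0, 0], "yaw": -8.5}, {"hand": 0, "slide": [0, 0, 0], "yaw": -8.5}, {"hand": 0, "slide": [0, 0, 0], "yaw": -8.5}]}}

```text
clock: 2.15
position: [0.5019, -0.3679, 0.205]
ee_rot: [0.381, 0.596, -0.381, 0.595]
ft_force: [-0.6, 0.1, 0.1]
grip_width: 0.0856
```

{"name": "jog_arm", "arguments": {"targets": [{"hand": 0, "slide": [0, 0, 0], "yaw": -8.5}, {"hand": 0, "slide": [0, 0, 0], "yaw": -8.5}, {"hand": 0, "slide": [0, 0, 0], "yaw": -8.5}, {"hand": 0, "slide": [0, 0, 0], "yaw": -8.5}, {"hand": 0, "slide": [0, 0, 0], "yaw": -8.5}]}}

```text
clock: 2.65
position: [0.5019, -0.3679, 0.205]
ee_rot: [0.139, 0.693, -0.139, 0.693]
ft_force: [0.3, 0.1, 0.4]
grip_width: 0.0854
```

Run:
```python
from h import *
p,M,o=tcp(); print(o["clock"],p,M,np.degrees(o["joints"]))
c=snap("wrist","1"); im=c["image"][:,:,::-1].copy()
print(proj(c,[.501,-.368,.012]))
cv2.imwrite("pics/w1.png",cv2.resize(im,(800,600),interpolation=cv2.INTER_CUBIC))
```

```text
2.65 [ 0.5019 -0.3679  0.205 ] [[-0.0005  0.3864  0.9223]
 [ 0.0004  0.9223 -0.3864]
 [-1.      0.0002 -0.0006]] [ -37.3386   26.6929   95.4326    0.0003   57.9121 -104.607 ]
[[251.0781 175.1511]]
```

View pics/w1.png

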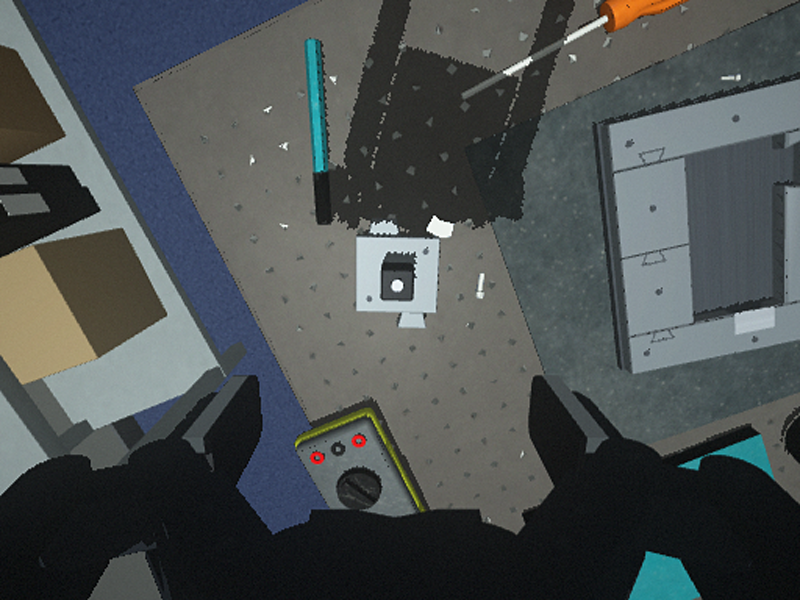

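The wrist view shows the toe at (384,227), towards the base, and the widening lug at (411,320). So the tile's x axis is about 156°, as assumed. Next I'll measure the plate precisely.

```bash
cat >> h.py <<'E'
def plate(c,ctr,z=.012,thr=110,r=45,k=13):
    """rectangle of the bright plate round world point ctr: warp to metric 0.5 mm/px, mask, open away lugs"""
    n=2*r*2; gx,gy=np.meshgrid((np.arange(n)-n/2)*.0005,(np.arange(n)-n/2)*.0005)
    P=np.c_[gx.ravel()+ctr[0],gy.ravel()+ctr[1],np.full(n*n,z)]
    uv=proj(c,P).astype(np.float32).reshape(n,n,2)
    g=cv2.remap(cv2.cvtColor(c["image"],cv2.COLOR_RGB2GRAY),uv[...,0],uv[...,1],cv2.INTER_LINEAR)
    m=(g>thr).astype(np.uint8)*255
    m=cv2.morphologyEx(m,cv2.MORPH_CLOSE,np.ones((9,9)))
    ct=max(cv2.findContours(m,0,1)[0],key=cv2.contourArea); m[:]=0; cv2.drawContours(m,[cv2.convexHull(ct) if 0 else ct],-1,255,-1)
    return g,m
E
python3 - <<'E'
from h import *
c=dict(np.load("pics/wrist1.npz"))
for thr in (100,120):
    g,m=plate(c,(.501,-.368),thr=thr)
    k=cv2.getStructuringElement(2,(65,65)); o=cv2.morphologyEx(m,cv2.MORPH_OPEN,k)
    ct=max(cv2.findContours(o,0,1)[0],key=cv2.contourArea); r=cv2.minAreaRect(ct)
    n=len(g)/2; print(thr,(np.array(r[0])-n)*.0005+[.501,-.368],np.array(r[1])*.5,r[2])
# dot & pull top from picture
im=c["image"]; f=.64
print("plate corners",cast(c,np.array([(357,237),(439,237),(437,312),(357,312)])*f,.012)[:,:2],cast(c,np.array([398,274.5])*f,.012))
print("pull dot",cast(c,np.array([397,285.5])*f,.042))
print("strip",cast(c,np.array([[734,312],[776,307],[778,330],[737,335]])*f,.022))
cv2.imwrite("pics/dbg.png",np.hstack([g,m,o]))
E
```

```text
100 [ 0.5008 -0.3682] [89.5 89.5] 90.0
120 [ 0.5008 -0.3702] [85.5 89.5] 90.0
plate corners [[ 0.4668 -0.3808]
 [ 0.4893 -0.3271]
 [ 0.5407 -0.3486]
 [ 0.5177 -0.4035]] [[ 0.5032 -0.3644  0.012 ]]
pull dot [[ 0.5037 -0.3656  0.042 ]]
strip [[ 0.6202 -0.1507  0.022 ]
 [ 0.6281 -0.122   0.022 ]
 [ 0.6464 -0.1237  0.022 ]
 [ 0.6387 -0.1521  0.022 ]]
```

{"name": "jog_arm", "arguments": {"targets": [{"hand": 0, "slide": [30, 3.1, 0.7], "yaw": 1}, {"hand": 0.2, "slide": [40, 0, 0], "yaw": 0}, {"hand": 0.2, "slide": [40, 0, 0], "yaw": 0}, {"hand": 0.3, "slide": [30, 0, 0], "yaw": 0}, {"hand": 0.3, "slide": [20, 0, 0], "yaw": 0}]}}

```text
clock: 3.2
position: [0.5027, -0.3646, 0.0425]
ee_rot: [0.149, 0.692, -0.148, 0.69]
ft_force: [0.2, 0.0, -0.2]
grip_width: 0.0597
```

{"name": "jog_arm", "arguments": {"targets": [{"hand": 0.3, "slide": [10, 0, 0], "yaw": 0}, {"hand": 0.3, "slide": [4, 0, 0], "yaw": 0}, {"hand": 0.5, "slide": [0, 0, 0], "yaw": 0}, {"hand": 0.7, "slide": [0, 0, 0], "yaw": 0}, {"hand": 1, "slide": [0, 0, 0], "yaw": 0}]}}

```text
clock: 3.7
position: [0.5049, -0.3662, 0.0329]
ee_rot: [0.147, 0.691, -0.148, 0.692]
ft_force: [-0.3, -0.0, -0.8]
grip_width: 0.021
```

{"name": "jog_arm", "arguments": {"targets": [{"hand": 1, "slide": [0, 0, 0], "yaw": 0}, {"hand": 1, "slide": [0, 0, 0], "yaw": 0}, {"hand": 1, "slide": [0, 0, 0], "yaw": 0}, {"hand": 1, "slide": [0, 0, 0], "yaw": 0}]}}

```text
clock: 4.1
position: [0.5048, -0.3662, 0.0328]
ee_rot: [0.147, 0.691, -0.148, 0.692]
ft_force: [-1.3, -0.1, 6.7]
grip_width: 0.0209
```

{"name": "jog_arm", "arguments": {"targets": [{"hand": 1, "slide": [-15, 0, 0], "yaw": 0}, {"hand": 1, "slide": [-30, 0, 0], "yaw": 0}, {"hand": 1, "slide": [-30, 0, 0], "yaw": 0}, {"hand": 1, "slide": [-20, 0, 0], "yaw": 4}, {"hand": 1, "slide": [-10, 0, 0], "yaw": 8}]}}

```text
clock: 4.6
position: [0.5047, -0.366, 0.1395]
ee_rot: [0.22, 0.671, -0.221, 0.673]
ft_force: [-0.1, -0.7, -1.9]
grip_width: 0.0209
```

{"name": "jog_arm", "arguments": {"targets": [{"hand": 1, "slide": [-10, 0, 0], "yaw": 8.5}, {"hand": 1, "slide": [-10, 0, 0], "yaw": 8.5}, {"hand": 1, "slide": [-10, 0, 0], "yaw": 8.5}, {"hand": 1, "slide": [-10, 0, 0], "yaw": 8.5}, {"hand": 1, "slide": [-10, 0, 0], "yaw": 8.5}]}}

```text
clock: 5.1
position: [0.5036, -0.3652, 0.1875]
ee_rot: [0.449, 0.546, -0.449, 0.546]
ft_force: [0.9, 0.0, -2.3]
grip_width: 0.0211
```

{"name": "jog_arm", "arguments": {"targets": [{"hand": 1, "slide": [-10, 0, 0], "yaw": 8.5}, {"hand": 1, "slide": [-10, 0, 0], "yaw": 8.5}, {"hand": 1, "slide": [-10, 0, 0], "yaw": 8.5}, {"hand": 1, "slide": [-10, 0, 0], "yaw": 8.5}, {"hand": 1, "slide": [-10, 0, 0], "yaw": 8.5}]}}

```text
clock: 5.6
position: [0.5035, -0.3651, 0.2374]
ee_rot: [-0.617, -0.346, 0.617, -0.346]
ft_force: [-0.1, -0.6, -2.3]
grip_width: 0.021
```

{"name": "jog_arm", "arguments": {"targets": [{"hand": 1, "slide": [-10, 0, 0], "yaw": 8.5}, {"hand": 1, "slide": [0, 0, 0], "yaw": 8.5}, {"hand": 1, "slide": [0, 0, 0], "yaw": 8.5}, {"hand": 1, "slide": [0, 0, 0], "yaw": 8.5}, {"hand": 1, "slide": [0, 0, 0], "yaw": 8.5}]}}

```text
clock: 6.1
position: [0.5035, -0.3651, 0.247]
ee_rot: [-0.7, -0.099, 0.7, -0.099]
ft_force: [0.4, -0.7, -1.1]
grip_width: 0.021
```

{"name": "jog_arm", "arguments": {"targets": [{"hand": 1, "slide": [0, 0, 0], "yaw": 8.5}, {"hand": 1, "slide": [0, 0, 0], "yaw": 8.5}, {"hand": 1, "slide": [0, 0, 0], "yaw": 8.5}, {"hand": 1, "slide": [0, -15, 3], "yaw": 0}, {"hand": 1, "slide": [0, -34, 6], "yaw": 0}]}}

```text
clock: 6.6
position: [0.5025, -0.3161, 0.2468]
ee_rot: [0.705, -0.056, -0.705, -0.056]
ft_force: [0.4, 0.6, -2.3]
grip_width: 0.0207
```

{"name": "jog_arm", "arguments": {"targets": [{"hand": 1, "slide": [0, -40, 8], "yaw": 0}, {"hand": 1, "slide": [0, -40, 8], "yaw": 0}, {"hand": 1, "slide": [0, -40, 8], "yaw": 0}, {"hand": 1, "slide": [0, -38, 7], "yaw": 0}, {"hand": 1, "slide": [0, -15, 2], "yaw": 0}]}}

```text
clock: 7.1
position: [0.4961, -0.136, 0.2467]
ee_rot: [-0.705, 0.054, 0.705, 0.054]
ft_force: [0.7, -0.5, -1.3]
grip_width: 0.0208
```

Run:
```python
from h import *
c=snap("wrist","2"); p,M,o=tcp(); print(o["clock"],p,M,np.degrees(o["joints"]))
np.savez("pics/tcp2.npz",p=p,M=M)
cv2.imwrite("pics/w2.png",cv2.resize(c["image"][:,:,::-1],(800,600),interpolation=cv2.INTER_CUBIC))
```

```text
7.15 [ 0.4965 -0.1355  0.2467] [[-0.0007 -0.1526 -0.9883]
 [ 0.0015 -0.9883  0.1526]
 [-1.     -0.0014  0.0009]] [-16.6257  14.8986 107.129    0.0832  58.0336  82.1099]
```

View pics/w2.png

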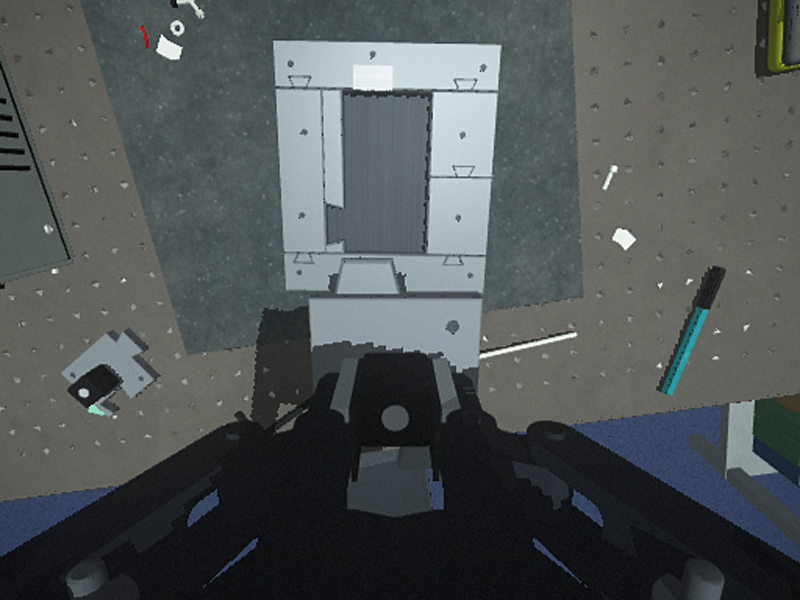

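The view shows the gap clearly: far corners (343,92) and (432,96), strip at (373,77), and the tile's toe pointing to +x. Next I'll fit the edges.

```bash
cat >> h.py <<'E'
def edge(g,a,b,half=5,trim=.12,n=40):
    """subpixel straight edge near segment a-b (pixels): strongest gradient along normals, robust line fit. returns point,dir"""
    a,b=np.float64(a),np.float64(b); d=(b-a)/np.linalg.norm(b-a); nn=np.array([-d[1],d[0]])
    t=np.linspace(trim,1-trim,n)[:,None]; s=np.arange(-half,half+.01,.1)
    q=(a+t*(b-a))[:,None]+s[None,:,None]*nn
    pr=cv2.remap(g.astype(np.float32),q[...,0].astype(np.float32),q[...,1].astype(np.float32),cv2.INTER_LINEAR)
    gr=np.abs(np.gradient(cv2.GaussianBlur(pr,(15,1),0),axis=1)); P=q[np.arange(n),gr.argmax(1)]
    v=cv2.fitLine(P.astype(np.float32),cv2.DIST_HUBER,0,.01,.01).ravel(); 
    r=np.abs((P-v[2:])@[-v[1],v[0]]); return v[2:],v[:2],np.median(r)
def isect(l,m):
    t=np.linalg.solve(np.c_[l[1],-m[1]],m[0]-l[0]); return l[0]+t[0]*l[1]
E
python3 - <<'E'
from h import *
c=dict(np.load("pics/wrist2.npz")); g=cv2.cvtColor(c["image"],cv2.COLOR_RGB2GRAY); f=.64
t=np.load("pics/tcp2.npz")
S=lambda a,b,**k: edge(g,np.array(a)*f,np.array(b)*f,**k)
L=S((274,41),(285,290)); Rr=S((501,44),(484,292)); F=S((274,41),(501,44)); 
GR=S((432,96),(428,252),half=3); GF=S((394,94),(430,95),half=3); GN=S((345,252),(426,254),half=3)
print([round(float(x[2]),2) for x in (L,Rr,F,GR,GF,GN)])
W=lambda u,z=.022: cast(c,u,z)[0,:2]
fl,fr=W(isect(L,F)),W(isect(Rr,F)); print("outer far",fl,fr,np.linalg.norm(fl-fr))
def ang(l,z=.022): a,b=W(l[0],z),W(l[0]+l[1]*50,z); d=b-a; return np.degrees(np.arctan2(d[1],d[0]))
print("angles L,R,F,GR,GF,GN",[round(ang(x),2) for x in (L,Rr,F,GR,GF,GN)])
print("gap corners FR,NR",W(isect(GF,GR)),W(isect(GN,GR)),np.linalg.norm(W(isect(GF,GR))-W(isect(GN,GR))))
zt=t["p"][2]-.0208
TF=S((400,293),(478,293),half=3); TR=S((482,300),(480,340),half=3); TT=S((342,258),(395,258),half=3)
print("tile ang",ang(TF,zt),ang(TR,zt),"FRcorner",W(isect(TF,TR),zt),TF[2],TR[2], "FL",cast(c,np.array((310,297))*f,zt)[0])
E
```

```text
[0.18, 0.21, 0.19, 0.28, 0.75, 0.22]
outer far [ 0.6656 -0.0745] [ 0.6387 -0.2312] 0.15901086077786722
angles L,R,F,GR,GF,GN [np.float64(170.26), np.float64(-9.66), np.float64(-99.75), np.float64(-9.97), np.float64(-100.27), np.float64(-97.1)]
gap corners FR,NR [ 0.6123 -0.18  ] [ 0.4989 -0.1601] 0.11506236988791634
tile ang -98.73592975998622 -9.677137359253459 FRcorner [ 0.5213 -0.1687] 5.8444251702167137e-05 0.15907108163478015 FL [ 0.5282 -0.1102  0.2259]
```

{"name": "jog_arm", "arguments": {"targets": [{"hand": 1, "slide": [20, -4, -40], "yaw": 0}, {"hand": 1, "slide": [30, -3.5, -40], "yaw": 0}, {"hand": 1, "slide": [40, 0, 0], "yaw": 0.9}, {"hand": 1, "slide": [40, 0, 0], "yaw": 0}, {"hand": 1, "slide": [30, 0, 0], "yaw": 0}]}}

```text
clock: 7.65
position: [0.5767, -0.1449, 0.0841]
ee_rot: [-0.704, 0.061, 0.705, 0.061]
ft_force: [-0.5, 0.2, -2.4]
grip_width: 0.0212
```

{"name": "jog_arm", "arguments": {"targets": [{"hand": 1, "slide": [15, 0, 0], "yaw": 0}, {"hand": 1, "slide": [5, 0, 0], "yaw": 0}, {"hand": 1, "slide": [0, 0, 0], "yaw": 0}, {"hand": 1, "slide": [0, 0, 0], "yaw": 0}]}}

```text
clock: 8.05
position: [0.5787, -0.1453, 0.068]
ee_rot: [0.705, -0.062, -0.703, -0.061]
ft_force: [0.8, -0.6, -2.7]
grip_width: 0.0209
```

Run:
```python
from h import *
c=snap("wrist","3"); p,M,o=tcp(); print(o["clock"],p,M[:,1],o["ft_force"])
np.savez("pics/tcp3.npz",p=p,M=M)
cv2.imwrite("pics/w3.png",cv2.resize(c["image"][:320,:,::-1],(800,500),interpolation=cv2.INTER_CUBIC))
```

```text
8.1 [ 0.5788 -0.1452  0.0682] [-0.1731 -0.9849  0.0003] [-0.9286 -0.0097 -2.1304]
```

View pics/w3.png

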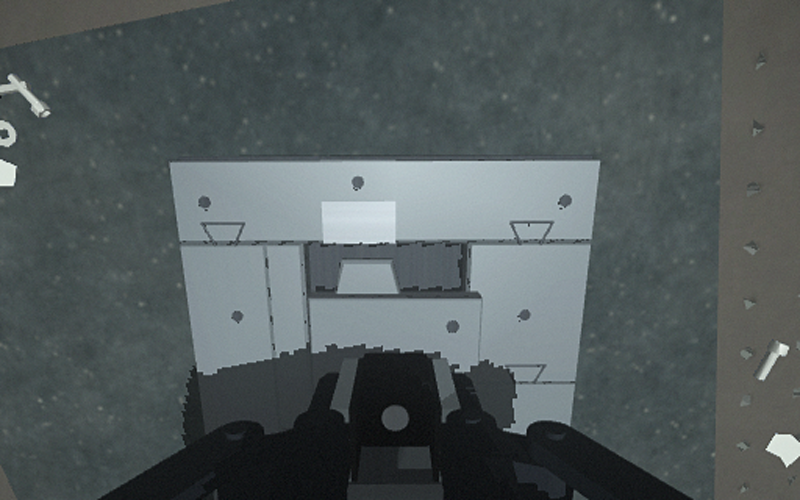

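```bash
cat > fix.py <<'E'
from h import *
def run(tag,zt):
    c=dict(np.load(f"pics/wrist{tag}.npz")); g=cv2.cvtColor(c["image"],cv2.COLOR_RGB2GRAY); f=.64; t=np.load(f"pics/tcp{tag}.npz")
    S=lambda a,b,**k: edge(g,np.array(a)*f,np.array(b)*f,**k)
    return c,g,t,S,lambda u,z=.022: cast(c,u,z)[0,:2]
def ang(W,l,z=.022): a,b=W(l[0],z),W(l[0]+l[1]*50,z); d=b-a; return round(float(np.degrees(np.arctan2(d[1],d[0]))),2)
E
python3 - <<'E'
from fix import *
c,g,t,S,W=run("3",0); zt=t["p"][2]-.0208
L=S((170,160),(196,375));Rr=S((600,160),(578,400));F=S((170,160),(600,160))
GR=S((470,243),(472,292),half=3); GF=S((400,242),(462,242),half=3); GL=S((303,245),(306,300),half=3)
TF=S((405,297),(478,296),half=3); TR=S((481,298),(480,350),half=3); TL=S((310,299),(309,345),half=3)
print([round(float(x[2]),2) for x in (L,Rr,F,GR,GF,GL,TF,TR,TL)])
fl,fr=W(isect(L,F)),W(isect(Rr,F)); m=(fl+fr)/2; print(fl,fr,np.linalg.norm(fl-fr)); print([ang(W,x) for x in (L,Rr,F,GR)])
th=np.radians((ang(W,Rr)+ang(W,L)-180)/2 if ang(W,L)>90 else (ang(W,Rr)+ang(W,L))/2); ex=np.array([np.cos(th),np.sin(th)]); ey=np.array([-ex[1],ex[0]])
C=m-.090*ex; print("centre",C,np.degrees(th))
q=lambda w:1000*np.array([(w-C)@ex,(w-C)@ey])
print("gapF-R",q(W(isect(GF,GR))),"GL y",q(W(isect(GF,GL))))
a,b=W(isect(TF,TR),zt),W(isect(TF,TL),zt); print("tile corners fixt",q(a),q(b),"mid",q((a+b)/2),"angs",ang(W,TF,zt),ang(W,TR,zt),ang(W,TL,zt)); print("tcp in fixture",q(t["p"][:2]))
E
```

```text
[0.19, 0.25, 0.03, 0.17, 0.46, 0.18, 0.02, 0.51, 0.22]
[ 0.6658 -0.0742] [ 0.6383 -0.2313] 0.15945275878342874
[170.22, -9.63, -99.9, -9.92]
centre [ 0.5633 -0.1376] -9.704999999999998
gapF-R [ 61.0985 -33.617 ] GL y [58.1473 31.7022]
tile corners fixt [ 44.0303 -34.0684] [44.2961 26.0477] mid [44.1632 -4.0104] angs -99.96 -11.67 170.75
tcp in fixture [16.5409 -4.932 ]
```

{"name": "jog_arm", "arguments": {"targets": [{"hand": 1, "slide": [3, -4.1, 1.5], "yaw": -0.25}, {"hand": 1, "slide": [3, 0, 0], "yaw": 0}, {"hand": 1, "slide": [2, 0, 0], "yaw": 0}, {"hand": 1, "slide": [0, 0, 0], "yaw": 0}, {"hand": 1, "slide": [0, 0, 0], "yaw": 0}]}}

```text
clock: 8.6
position: [0.5768, -0.1405, 0.0583]
ee_rot: [-0.704, 0.06, 0.705, 0.06]
ft_force: [-0.2, 0.4, -2.7]
grip_width: 0.0213
```

Run:
```python
from fix import *
c=snap("wrist","4"); p,M,o=tcp(); print(p,M[:,1],o["ft_force"])
np.savez("pics/tcp4.npz",p=p,M=M)
c,g,t,S,W=run("4",0); zt=p[2]-.0208
cv2.imwrite("pics/w4.png",cv2.resize(g[120:250,170:340],None,fx=4,fy=4,interpolation=cv2.INTER_CUBIC))
```

```text
[ 0.5769 -0.1406  0.0584] [-0.169  -0.9856  0.    ] [-0.1003 -0.3196 -1.9826]
```

View pics/w4.png

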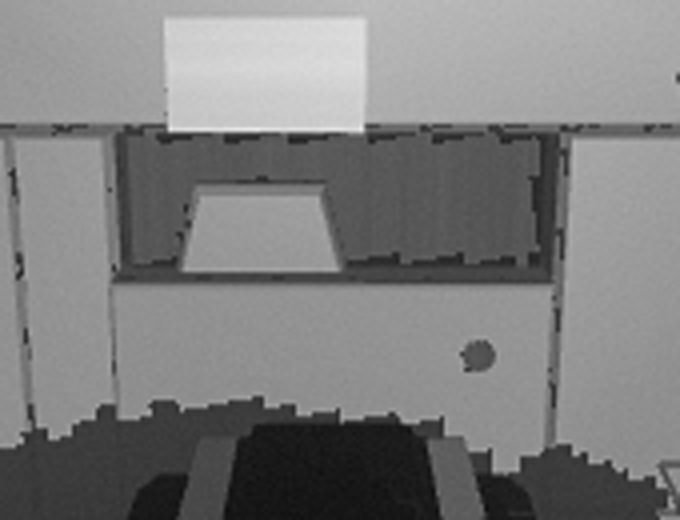

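The view shows the tile centred in the gap within about 0.7 mm (tile edges 117 and 550, gap edges 106 and 571), so I'll lower it.

{"name": "jog_arm", "arguments": {"targets": [{"hand": 1, "slide": [4, 0.5, 0], "yaw": 0}, {"hand": 1, "slide": [4, 0, 0], "yaw": 0}, {"hand": 1, "slide": [3, 0, 0], "yaw": 0}, {"hand": 1, "slide": [1, 0, 0], "yaw": 0}, {"hand": 1, "slide": [0, 0, 0], "yaw": 0}]}}

```text
clock: 9.15
position: [0.5765, -0.141, 0.046]
ee_rot: [-0.704, 0.06, 0.705, 0.06]
ft_force: [-0.3, -0.7, -2.0]
grip_width: 0.021
```

{"name": "jog_arm", "arguments": {"targets": [{"hand": 1, "slide": [1.5, 0, 0], "yaw": 0}, {"hand": 1, "slide": [1, 0, 0], "yaw": 0}, {"hand": 1, "slide": [0, 0, 0], "yaw": 0}, {"hand": 1, "slide": [0, 0, 0], "yaw": 0}]}}

```text
clock: 9.55
position: [0.5768, -0.141, 0.0439]
ee_rot: [0.705, -0.06, -0.705, -0.06]
ft_force: [-0.2, 0.3, -1.6]
grip_width: 0.0208
```

{"name": "jog_arm", "arguments": {"targets": [{"hand": 1, "slide": [0.6, 0, 0], "yaw": 0}, {"hand": 1, "slide": [0.5, 0, 0], "yaw": 0}, {"hand": 1, "slide": [0, 0, 0], "yaw": 0}, {"hand": 1, "slide": [0, 0, 0], "yaw": 0}]}}

```text
clock: 9.95
position: [0.5769, -0.1411, 0.0431]
ee_rot: [0.705, -0.06, -0.704, -0.06]
ft_force: [-0.9, 0.6, 2.5]
grip_width: 0.0209
```

{"name": "jog_arm", "arguments": {"targets": [{"hand": 1, "slide": [0, 0, -3], "yaw": 0}, {"hand": 1, "slide": [0, 0, -3], "yaw": 0}, {"hand": 1, "slide": [0, 0, -3], "yaw": 0}, {"hand": 1, "slide": [0, 0, 0], "yaw": 0}]}}

```text
clock: 10.35
position: [0.5861, -0.1427, 0.043]
ee_rot: [0.705, -0.06, -0.704, -0.06]
ft_force: [-0.3, 0.2, 3.0]
grip_width: 0.0212
```

{"name": "jog_arm", "arguments": {"targets": [{"hand": 1, "slide": [0, 0, -2.5], "yaw": 0}, {"hand": 1, "slide": [0, 0, -2.5], "yaw": 0}, {"hand": 1, "slide": [0, 0, 0], "yaw": 0}, {"hand": 1, "slide": [0, 0, 0], "yaw": 0}]}}

```text
clock: 10.75
position: [0.5906, -0.1434, 0.043]
ee_rot: [0.705, -0.06, -0.705, -0.06]
ft_force: [-1.9, 0.7, 5.1]
grip_width: 0.0211
```

{"name": "jog_arm", "arguments": {"targets": [{"hand": 1, "slide": [0, 0, -1.5], "yaw": 0}, {"hand": 1, "slide": [0, 0, -1], "yaw": 0}, {"hand": 1, "slide": [0, 0, 0], "yaw": 0}, {"hand": 1, "slide": [0, 0, 0], "yaw": 0}]}}

```text
clock: 11.15
position: [0.5926, -0.1438, 0.043]
ee_rot: [-0.704, 0.06, 0.705, 0.06]
ft_force: [-4.4, 0.4, 6.9]
grip_width: 0.0207
```

{"name": "jog_arm", "arguments": {"targets": [{"hand": 1, "slide": [0, 0, -1], "yaw": 0}, {"hand": 1, "slide": [0, 0, 0], "yaw": 0}]}}

```text
clock: 11.35
position: [0.5936, -0.1439, 0.043]
ee_rot: [-0.704, 0.06, 0.705, 0.06]
ft_force: [-4.0, 1.2, 6.3]
grip_width: 0.0208
```

{"name": "jog_arm", "arguments": {"targets": [{"hand": 1, "slide": [0, 0, -1], "yaw": 0}, {"hand": 1, "slide": [0, 0, 0], "yaw": 0}, {"hand": 1, "slide": [0, 0, 0], "yaw": 0}]}}

```text
clock: 11.65
position: [0.5945, -0.1441, 0.043]
ee_rot: [-0.704, 0.06, 0.705, 0.06]
ft_force: [-4.8, 0.9, 7.1]
grip_width: 0.0209
```

{"name": "jog_arm", "arguments": {"targets": [{"hand": 1, "slide": [0, 0, -1], "yaw": 0}, {"hand": 1, "slide": [0, 0, 0], "yaw": 0}, {"hand": 1, "slide": [0, 0, 0], "yaw": 0}]}}

```text
clock: 11.95
position: [0.5945, -0.1441, 0.043]
ee_rot: [-0.704, 0.06, 0.706, 0.06]
ft_force: [-7.1, 0.9, 10.8]
grip_width: 0.0212
```

Run:
```python
from fix import *
c=snap("wrist","5"); p,M,o=tcp(); print(p,M[:,1],o["ft_force"])
g=cv2.cvtColor(c["image"],cv2.COLOR_RGB2GRAY)
cv2.imwrite("pics/w5.png",cv2.resize(g[90:250,150:360],None,fx=3.5,fy=3.5,interpolation=cv2.INTER_CUBIC))
```

```text
[ 0.5945 -0.1441  0.043 ] [-0.169  -0.9856 -0.0001] [-7.8392  1.2752 10.4781]
```

View pics/w5.png

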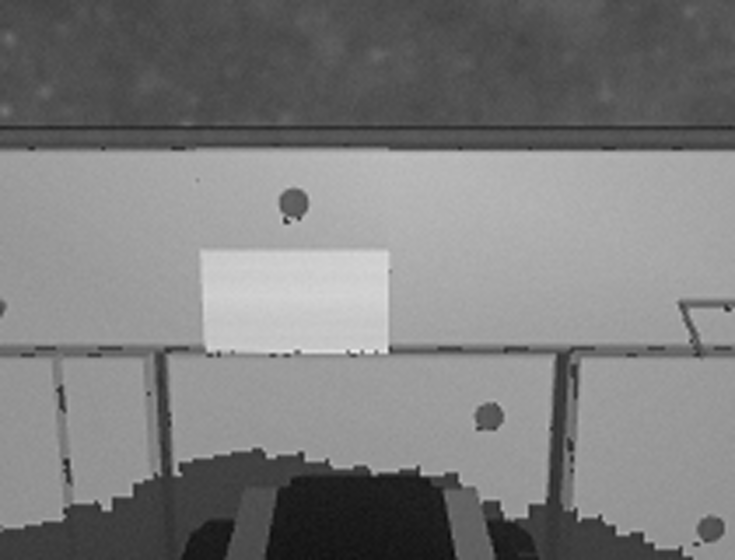

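{"name": "jog_arm", "arguments": {"targets": [{"hand": 0.6, "slide": [0, 0, 1], "yaw": 0}, {"hand": 0.4, "slide": [0, 0, 0], "yaw": 0}, {"hand": 0.4, "slide": [0, 0, 0], "yaw": 0}, {"hand": 0.4, "slide": [-10, 0, 0], "yaw": 0}, {"hand": 0.4, "slide": [-30, 0, 0], "yaw": 0}]}}

```text
clock: 12.5
position: [0.5932, -0.1437, 0.0811]
ee_rot: [-0.703, 0.06, 0.706, 0.06]
ft_force: [0.7, -0.0, 0.2]
grip_width: 0.0508
```

{"name": "jog_arm", "arguments": {"targets": [{"hand": 0.3, "slide": [-40, 0, 0], "yaw": 0}, {"hand": 0.3, "slide": [-40, -15, 13], "yaw": 0}, {"hand": 0.2, "slide": [-35, -30, 26], "yaw": 0}, {"hand": 0, "slide": [0, -32, 27], "yaw": 0}, {"hand": 0, "slide": [0, -32, 27], "yaw": 0}]}}

```text
clock: 13.0
position: [0.5231, -0.0221, 0.1981]
ee_rot: [0.706, -0.06, -0.703, -0.06]
ft_force: [1.0, 0.2, 0.5]
grip_width: 0.0855
```

{"name": "jog_arm", "arguments": {"targets": [{"hand": 0, "slide": [0, -32, 27], "yaw": 0}, {"hand": 0, "slide": [0, -32, 27], "yaw": 0}, {"hand": 0, "slide": [0, -32, 27], "yaw": 0}, {"hand": 0, "slide": [0, -24, 21], "yaw": 0}, {"hand": 0, "slide": [0, -10, 11], "yaw": 0}]}}

```text
clock: 13.5
position: [0.4324, 0.1261, 0.1965]
ee_rot: [0.705, -0.059, -0.704, -0.059]
ft_force: [0.9, -0.4, -0.1]
grip_width: 0.0852
```

{"name": "jog_arm", "arguments": {"targets": [{"hand": 0, "slide": [0, 0, 0], "yaw": -8}, {"hand": 0, "slide": [0, 0, 0], "yaw": -8}, {"hand": 0, "slide": [0, 0, 0], "yaw": -8}, {"hand": 0, "slide": [0, 0, 0], "yaw": -8}, {"hand": 0, "slide": [0, 0, 0], "yaw": -8}]}}

```text
clock: 14.0
position: [0.4341, 0.124, 0.1964]
ee_rot: [0.682, 0.186, -0.682, 0.187]
ft_force: [0.8, 0.3, -0.0]
grip_width: 0.0855
```

Run:
```python
from h import *
c=snap("wrist","6"); p,M,o=tcp(); print(o["clock"],p,M,np.degrees(o["joints"]))
np.savez("pics/tcp6.npz",p=p,M=M)
u=proj(c,[.431,.126,.02])[0].astype(int); print(u)
x,y=max(u[0]-75,0),max(u[1]-65,0); im=c["image"][y:y+130,x:x+150,::-1]; print(x,y)
cv2.imwrite("pics/w6.png",cv2.resize(im,None,fx=4,fy=4,interpolation=cv2.INTER_CUBIC))
```

```text
14.05 [0.4341 0.124  0.1963] [[ 0.001   0.5146 -0.8574]
 [ 0.0001 -0.8574 -0.5146]
 [-1.      0.0004 -0.0009]] [ 14.4409  13.8599 116.9887  -0.0134  49.0964  73.4768]
[250 179]
175 114
```

View pics/w6.png

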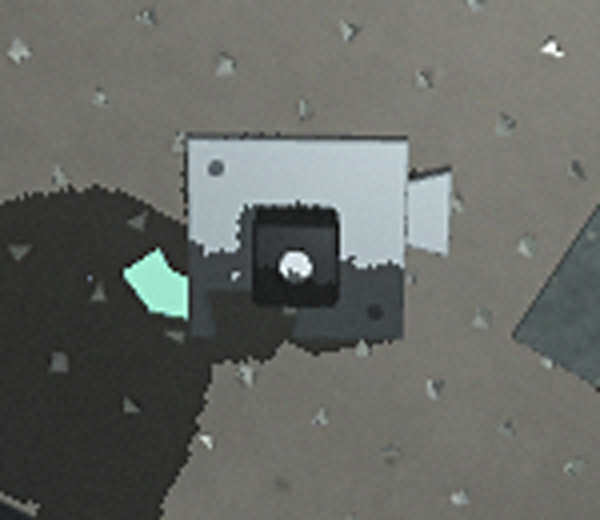

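Run:
```python
from h import *
c=dict(np.load("pics/wrist6.npz")); o=np.array([175,114])
q=cast(c,np.array([(188,138),(408,138),(404,339),(190,339)])/4+o,.012)[:,:2]; print(q,q.mean(0),np.linalg.norm(q-np.roll(q,1,0),axis=1))
e=np.diff(q,axis=0); print(np.degrees(np.arctan2(e[:,1],e[:,0])))
d=cast(c,np.array([296,266])/4+o,.042)[0]; print(d)
print(delta([*( (q.mean(0)+d[:2])/2),.033]))
```

```text
[[0.4433 0.1695]
 [0.4735 0.1184]
 [0.4249 0.0895]
 [0.3941 0.1416]] [0.4339 0.1297] [0.0566 0.0593 0.0566 0.0605]
[ -59.3932 -149.216   120.6051]
[0.4339 0.1298 0.042 ]
(array([163.3263,  -5.0802,  -2.6847]), None)
```

{"name": "jog_arm", "arguments": {"targets": [{"hand": 0, "slide": [30, -5.1, -2.7], "yaw": 0.3}, {"hand": 0.2, "slide": [40, 0, 0], "yaw": 0}, {"hand": 0.2, "slide": [40, 0, 0], "yaw": 0}, {"hand": 0.3, "slide": [30, 0, 0], "yaw": 0}, {"hand": 0.3, "slide": [14, 0, 0], "yaw": 0}]}}

```text
clock: 14.55
position: [0.4325, 0.1295, 0.0397]
ee_rot: [-0.682, -0.182, 0.684, -0.182]
ft_force: [0.3, -0.5, 0.3]
grip_width: 0.0597
```

{"name": "jog_arm", "arguments": {"targets": [{"hand": 0.3, "slide": [9, 0, 0], "yaw": 0}, {"hand": 0.3, "slide": [0, 0, 0], "yaw": 0}, {"hand": 0.5, "slide": [0, 0, 0], "yaw": 0}, {"hand": 0.7, "slide": [0, 0, 0], "yaw": 0}, {"hand": 1, "slide": [0, 0, 0], "yaw": 0}]}}

```text
clock: 15.05
position: [0.4341, 0.1303, 0.0341]
ee_rot: [0.684, 0.183, -0.682, 0.183]
ft_force: [-0.4, -1.5, 1.3]
grip_width: 0.0212
```

{"name": "jog_arm", "arguments": {"targets": [{"hand": 1, "slide": [0, 0, 0], "yaw": 0}, {"hand": 1, "slide": [0, 0, 0], "yaw": 0}, {"hand": 1, "slide": [0, 0, 0], "yaw": 0}, {"hand": 1, "slide": [0, 0, 0], "yaw": 0}]}}

```text
clock: 15.45
position: [0.4341, 0.1303, 0.034]
ee_rot: [0.684, 0.183, -0.682, 0.183]
ft_force: [0.1, -0.3, 6.9]
grip_width: 0.021
```

{"name": "jog_arm", "arguments": {"targets": [{"hand": 1, "slide": [-15, 0, 0], "yaw": 0}, {"hand": 1, "slide": [-30, 0, 0], "yaw": 0}, {"hand": 1, "slide": [-40, 0, 0], "yaw": 0}, {"hand": 1, "slide": [-30, 0, 0], "yaw": -4}, {"hand": 1, "slide": [-20, 0, 0], "yaw": -8}]}}

```text
clock: 15.95
position: [0.434, 0.1303, 0.1707]
ee_rot: [0.661, 0.254, -0.658, 0.255]
ft_force: [0.6, -0.4, -1.8]
grip_width: 0.0208
```

{"name": "jog_arm", "arguments": {"targets": [{"hand": 1, "slide": [-15, 0, 0], "yaw": -8.5}, {"hand": 1, "slide": [-15, 0, 0], "yaw": -8.5}, {"hand": 1, "slide": [-15, 0, 0], "yaw": -8.5}, {"hand": 1, "slide": [-15, 0, 0], "yaw": -8.5}, {"hand": 1, "slide": [-15, 0, 0], "yaw": -8.5}]}}

```text
clock: 16.45
position: [0.4329, 0.13, 0.244]
ee_rot: [0.522, 0.477, -0.522, 0.477]
ft_force: [0.8, -0.2, -1.5]
grip_width: 0.021
```

{"name": "jog_arm", "arguments": {"targets": [{"hand": 1, "slide": [0, 0, 0], "yaw": -8.5}, {"hand": 1, "slide": [0, 0, 0], "yaw": -8.5}, {"hand": 1, "slide": [0, 0, 0], "yaw": -8.5}, {"hand": 1, "slide": [0, 0, 0], "yaw": -8.5}, {"hand": 1, "slide": [0, 0, 0], "yaw": -8.5}]}}

```text
clock: 16.95
position: [0.4329, 0.13, 0.2433]
ee_rot: [0.314, 0.633, -0.314, 0.634]
ft_force: [0.3, 0.6, -1.9]
grip_width: 0.021
```

{"name": "jog_arm", "arguments": {"targets": [{"hand": 1, "slide": [0, 0, 0], "yaw": -8.5}, {"hand": 1, "slide": [0, 0, 0], "yaw": -8.5}, {"hand": 1, "slide": [0, 0, 0], "yaw": -8.5}, {"hand": 1, "slide": [0, 0, 0], "yaw": -8.5}, {"hand": 1, "slide": [0, 0, 0], "yaw": -8.5}]}}

```text
clock: 17.45
position: [0.4329, 0.13, 0.2433]
ee_rot: [0.063, 0.704, -0.063, 0.705]
ft_force: [0.3, -0.6, -1.5]
grip_width: 0.0206
```

{"name": "jog_arm", "arguments": {"targets": [{"hand": 1, "slide": [0, -15, 14], "yaw": 0}, {"hand": 1, "slide": [0, -30, 29], "yaw": 0}, {"hand": 1, "slide": [0, -32, 30], "yaw": 0}, {"hand": 1, "slide": [0, -32, 30], "yaw": 0}, {"hand": 1, "slide": [0, -32, 30], "yaw": 0}]}}

```text
clock: 17.95
position: [0.5387, -0.0343, 0.2435]
ee_rot: [0.065, 0.704, -0.065, 0.704]
ft_force: [1.4, 0.3, -1.4]
grip_width: 0.0211
```

{"name": "jog_arm", "arguments": {"targets": [{"hand": 1, "slide": [0, -32, 30], "yaw": 0}, {"hand": 1, "slide": [0, -30, 30], "yaw": 0}, {"hand": 1, "slide": [0, -25, 25], "yaw": 0}, {"hand": 1, "slide": [0, -12, 11], "yaw": 0}, {"hand": 1, "slide": [0, 0, 0], "yaw": 0}]}}

```text
clock: 18.45
position: [0.6149, -0.1492, 0.2429]
ee_rot: [0.066, 0.704, -0.066, 0.704]
ft_force: [0.6, -0.1, -1.6]
grip_width: 0.021
```

Run:
```python
from h import *
c=snap("wrist","7"); p,M,o=tcp(); print(o["clock"],p,M,np.degrees(o["joints"]),o["grip_width"])
np.savez("pics/tcp7.npz",p=p,M=M)
cv2.imwrite("pics/w7.png",cv2.resize(c["image"][:,:,::-1],(800,600),interpolation=cv2.INTER_CUBIC))
```

```text
18.5 [ 0.614  -0.1478  0.2427] [[-0.0008  0.184   0.9829]
 [ 0.0005  0.9829 -0.184 ]
 [-1.      0.0004 -0.0009]] [-14.6231  24.976   92.6009   0.0196  62.4776 -94.0274] 0.02061445321512833
```

View pics/w7.png

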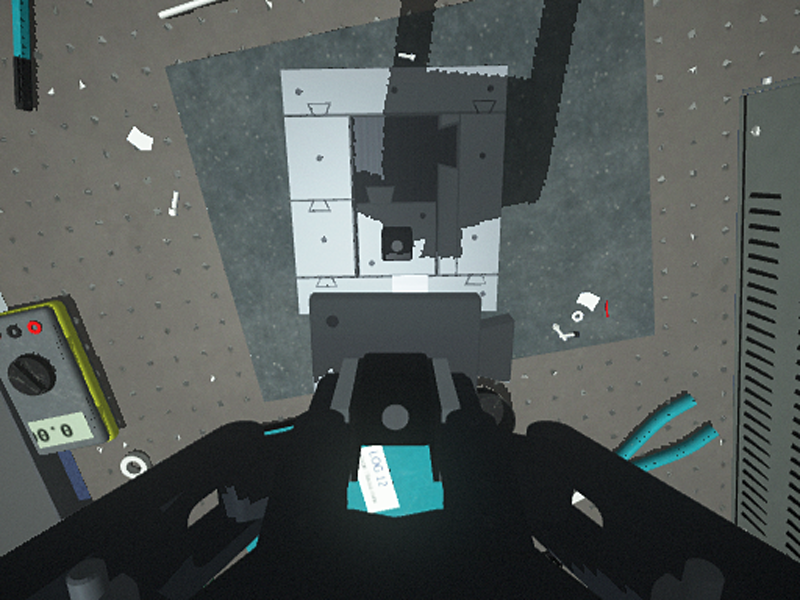

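Run:
```python
from fix import *
c,g,t,S,W=run("7",0); zt=t["p"][2]-.022
L=S((281,70),(298,275));Rr=S((507,66),(497,290));F=S((281,70),(507,66))
print([round(float(x[2]),2) for x in (L,Rr,F)],[ang(W,x) for x in (L,Rr,F)])
a,b=W(isect(L,F)),W(isect(Rr,F)); print(a,b,np.linalg.norm(a-b)); m=(a+b)/2
th=np.radians(-9.7); ex=np.array([np.cos(th),np.sin(th)]); ey=np.array([-ex[1],ex[0]])
C=m+.090*ex; print("centre",C)
TF=S((315,293),(475,293),half=3); TL=S((310,296),(312,340),half=3); TR=S((480,296),(481,315),half=3)
A,B=W(isect(TF,TL),zt),W(isect(TF,TR),zt); print([x[2] for x in (TF,TL,TR)],"tile",A,B,np.linalg.norm(A-B),ang(W,TF,zt),ang(W,TL,zt))
y=t["M"][:2,1]; x=t["M"][:2,2]; mid=(A+B)/2+.028*x; print("tile centre - tcp in tool y,z",(mid-t["p"][:2])@y*1000,(mid-t["p"][:2])@x*1000, "psi",np.degrees(np.arctan2(y[1],y[0])))
C=np.array([.5637,-.1377]); H=C-.029*ex; print("home",H, delta([*H,.075]))
```

```text
[0.18, 0.2, 0.47] [-9.78, 170.2, 79.67]
[ 0.4615 -0.2009] [ 0.4901 -0.0441] 0.15941124636082285
centre [ 0.5645 -0.1377]
[np.float64(4.3188331977119076e-06), np.float64(0.1620343652473563), np.float64(0.02383253657421514)] tile [ 0.579  -0.1717] [ 0.59   -0.1129] 0.05977663510259499 79.37 -10.08
tile centre - tcp in tool y,z -0.02025265856312658 -1.9852230158998834 psi 79.39516208132035
home [ 0.5351 -0.1328] (array([167.7413,   0.161 , -80.1366]), None)
```

{"name": "jog_arm", "arguments": {"targets": [{"hand": 1, "slide": [10, 0, -25], "yaw": 0}, {"hand": 1, "slide": [20, 0, -40], "yaw": -0.9}, {"hand": 1, "slide": [30, 0, -14], "yaw": 0}, {"hand": 1, "slide": [40, 0, 0], "yaw": 0}, {"hand": 1, "slide": [35, 0, 0], "yaw": 0}]}}

```text
clock: 19.0
position: [0.5352, -0.1317, 0.1074]
ee_rot: [0.059, 0.705, -0.059, 0.705]
ft_force: [0.6, -0.3, -2.2]
grip_width: 0.0206
```

{"name": "jog_arm", "arguments": {"targets": [{"hand": 1, "slide": [20, 0, 0], "yaw": 0}, {"hand": 1, "slide": [10, 0, 0], "yaw": 0}, {"hand": 1, "slide": [0, 0, 0], "yaw": 0}, {"hand": 1, "slide": [0, 0, 0], "yaw": 0}]}}

```text
clock: 19.4
position: [0.5372, -0.133, 0.0789]
ee_rot: [0.059, 0.704, -0.059, 0.705]
ft_force: [-0.2, -0.1, -2.2]
grip_width: 0.0208
```

Run:
```python
from h import *
p,M,o=tcp(); print(o["clock"],p,M[:,1],np.degrees(np.arctan2(M[1,1],M[0,1])))
print(delta([.5354,-.1328,p[2]]))
```

```text
19.4 [ 0.5372 -0.133   0.0789] [ 0.1667  0.986  -0.    ] 80.40568989612952
(array([-0.0021, -0.0769, -1.8572]), None)
```

{"name": "jog_arm", "arguments": {"targets": [{"hand": 1, "slide": [8, 0, 0], "yaw": 0}, {"hand": 1, "slide": [6, 0, 0], "yaw": 0}, {"hand": 1, "slide": [0, 0, 0], "yaw": 0}, {"hand": 1, "slide": [0, 0, 0], "yaw": 0}]}}

```text
clock: 19.8
position: [0.5367, -0.1335, 0.0638]
ee_rot: [0.059, 0.705, -0.059, 0.705]
ft_force: [-0.3, -0.5, -1.6]
grip_width: 0.021
```

Run:
```python
from h import *
c=snap("wrist","8"); p,M,o=tcp(); print(o["clock"],p,o["ft_force"]); np.savez("pics/tcp8.npz",p=p,M=M)
print(proj(c,[.5,-.13,.022]))
cv2.imwrite("pics/w8.png",cv2.resize(c["image"][70:270,110:376,::-1],None,fx=3,fy=3,interpolation=cv2.INTER_CUBIC))
```

```text
19.85 [ 0.5369 -0.1336  0.0639] [ 0.2243 -0.3322 -1.5997]
[[245.7698 169.1753]]
```

View pics/w8.png

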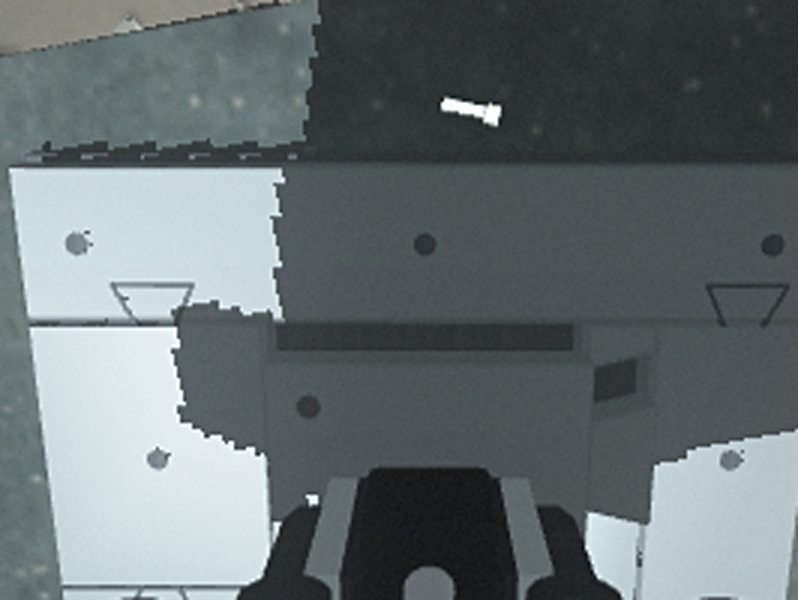

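The view shows the tile over the near part of the gap: tile rear edge at v≈357, gap near edge at v≈323, recess end at (615,380). I'll compute the offsets.

Run:
```python
from fix import *
c,g,t,S0,W=run("8",0); zt=t["p"][2]-.022; g=cv2.createCLAHE(4,(8,8)).apply(g)
P=lambda q:np.array(q)/3+[110,70]
S=lambda a,b,**k: edge(g,P(a),P(b),**k)
C=np.array([.564,-.1377]); th=np.radians(-9.7); ex=np.array([np.cos(th),np.sin(th)]); ey=np.array([-ex[1],ex[0]]); q=lambda w:1000*np.array([(w-C)@ex,(w-C)@ey])
N=S((290,323),(570,323),half=3);NS=S((35,324),(170,324),half=3);L=S((12,180),(60,575),half=4);O=S((300,164),(780,164),half=4)
T=S((285,357),(575,357),half=3);TL=S((267,370),(272,500),half=3);TR=S((589,370),(587,500),half=3)
for n,l,z in (("gapN",N,.022),("seamN",NS,.022),("outerL",L,.022),("outerN",O,.022),("T",T,zt),("TL",TL,zt),("TR",TR,zt)): print(n,q(W(l[0],z)),ang(W,l,z),round(float(l[2]),2),l[0]*3-[330,210])
a,b=q(W(isect(T,TL),zt)),q(W(isect(T,TR),zt)); print("tile corners",a,b,"mid",(a+b)/2,"tcp",q(t["p"][:2]))
print("lug tip/recess end manual", q(W(P((636,380)),.010)), q(W(P((655,380)),.022)),q(W(P((594,385)),zt)))
```

```text
gapN [-60.2408   1.4597] 79.99 0.55 [430.5457 317.84  ]
seamN [-58.5693 -65.2045] 80.38 0.0 [ 99.8693 325.5   ]
outerL [-45.933  -79.7774] -9.6 0.21 [ 35.2081 385.4073]
outerN [-91.0253  25.0297] 80.4 0.01 [554.0308 160.67  ]
T [-58.7592   1.9035] 80.41 0.02 [433.3907 349.77  ]
TL [-42.7362 -29.068 ] -12.46 0.47 [265.2746 433.6403]
TR [-42.6561  30.6135] 171.3 0.59 [588.6238 434.4666]
tile corners [-58.702  -28.2993] [-58.8131  30.3301] mid [-58.7575   1.0154] tcp [-27.4266  -0.5024]
lug tip/recess end manual [-43.7207  46.6674] [-47.2684  47.5585] [-52.1941  31.093 ]
```

{"name": "jog_arm", "arguments": {"targets": [{"hand": 1, "slide": [2, -0.5, -1.4], "yaw": 0}, {"hand": 1, "slide": [2, 0, 0], "yaw": 0}, {"hand": 1, "slide": [0, 0, 0], "yaw": 0}, {"hand": 1, "slide": [0, 0, 0], "yaw": 0}]}}

```text
clock: 20.25
position: [0.5353, -0.1338, 0.0598]
ee_rot: [0.059, 0.705, -0.059, 0.705]
ft_force: [0.9, 0.0, -1.0]
grip_width: 0.0212
```

{"name": "jog_arm", "arguments": {"targets": [{"hand": 1, "slide": [2, 0, 0], "yaw": 0}, {"hand": 1, "slide": [2, 0, 0], "yaw": 0}, {"hand": 1, "slide": [2, 0, 0], "yaw": 0}, {"hand": 1, "slide": [0, 0, 0], "yaw": 0}, {"hand": 1, "slide": [0, 0, 0], "yaw": 0}]}}

```text
clock: 20.75
position: [0.5353, -0.1337, 0.0537]
ee_rot: [0.059, 0.705, -0.059, 0.705]
ft_force: [0.6, 0.1, -1.7]
grip_width: 0.0205
```

No contact so far, with the underside 2 mm below the top surface. I'll continue.

{"name": "jog_arm", "arguments": {"targets": [{"hand": 1, "slide": [2, 0, 0], "yaw": 0}, {"hand": 1, "slide": [2, 0, 0], "yaw": 0}, {"hand": 1, "slide": [0, 0, 0], "yaw": 0}, {"hand": 1, "slide": [0, 0, 0], "yaw": 0}]}}

```text
clock: 21.15
position: [0.5353, -0.1337, 0.0498]
ee_rot: [0.059, 0.705, -0.059, 0.705]
ft_force: [-0.2, -0.6, -1.2]
grip_width: 0.0206
```

{"name": "jog_arm", "arguments": {"targets": [{"hand": 1, "slide": [2, 0, 0], "yaw": 0}, {"hand": 1, "slide": [2, 0, 0], "yaw": 0}, {"hand": 1, "slide": [1, 0, 0], "yaw": 0}, {"hand": 1, "slide": [0, 0, 0], "yaw": 0}, {"hand": 1, "slide": [0, 0, 0], "yaw": 0}]}}

```text
clock: 21.65
position: [0.5353, -0.1338, 0.0448]
ee_rot: [0.059, 0.705, -0.059, 0.705]
ft_force: [-0.7, -0.3, -1.6]
grip_width: 0.0207
```

{"name": "jog_arm", "arguments": {"targets": [{"hand": 1, "slide": [0.6, 0, 0], "yaw": 0}, {"hand": 1, "slide": [0.4, 0, 0], "yaw": 0}, {"hand": 1, "slide": [0, 0, 0], "yaw": 0}, {"hand": 1, "slide": [0, 0, 0], "yaw": 0}]}}

```text
clock: 22.05
position: [0.5355, -0.1338, 0.0443]
ee_rot: [0.059, 0.704, -0.059, 0.705]
ft_force: [-1.3, -0.2, 5.9]
grip_width: 0.0206
```

{"name": "jog_arm", "arguments": {"targets": [{"hand": 0.6, "slide": [0, 0, 0], "yaw": 0}, {"hand": 0.4, "slide": [0, 0, 0], "yaw": 0}, {"hand": 0.4, "slide": [0, 0, 0], "yaw": 0}, {"hand": 0.4, "slide": [-10, 0, 0], "yaw": 0}, {"hand": 0.4, "slide": [-30, 0, 0], "yaw": 0}]}}

```text
clock: 22.55
position: [0.5335, -0.1333, 0.0825]
ee_rot: [0.06, 0.706, -0.059, 0.703]
ft_force: [0.3, -0.1, 0.9]
grip_width: 0.0512
```

{"name": "jog_arm", "arguments": {"targets": [{"hand": 0.4, "slide": [-40, 0, 20], "yaw": 0}, {"hand": 0.4, "slide": [-40, 0, 35], "yaw": 0}, {"hand": 0.4, "slide": [-35, 0, 15], "yaw": 0}, {"hand": 0.4, "slide": [0, 0, 0], "yaw": 0}, {"hand": 0.4, "slide": [0, 0, 0], "yaw": 0}]}}

```text
clock: 23.05
position: [0.6026, -0.1452, 0.1977]
ee_rot: [0.059, 0.704, -0.059, 0.705]
ft_force: [-0.1, 0.2, -0.3]
grip_width: 0.0516
```

Run:
```python
from h import *
c=snap("wrist","9"); p,M,o=tcp(); print(o["clock"],p,o["ft_force"],o["grip_width"])
s=snap("side","9"); u=proj(s,[.56,-.138,.02])[0].astype(int)
a=cv2.resize(c["image"][20:190,150:350,::-1],(600,510),interpolation=cv2.INTER_CUBIC)
b=cv2.resize(s["image"][u[1]-35:u[1]+35,u[0]-50:u[0]+50,::-1],None,fx=2,fy=2,interpolation=cv2.INTER_CUBIC)
k=np.zeros((510,800,3),np.uint8); k[:,:600]=a; k[:140,600:]=b
cv2.imwrite("pics/w9.png",k)
```

```text
23.1 [ 0.6014 -0.1449  0.1962] [-0.6787 -0.1083 -0.39  ] 0.05115229594299025
```

View pics/w9.png

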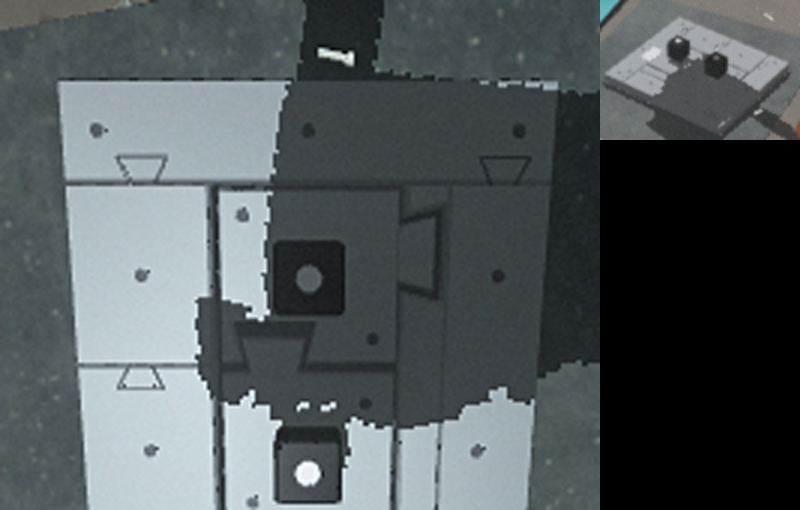

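Both tiles sit in the gap: pull dots at (308,278) and (308,473), notch over the lug at (275,345), and the side lug in the recess at (420,250). I'll do a numeric check, then hand in.

Run:
```python
from h import *
c=dict(np.load("pics/wrist9.npz")); d=cast(c,np.array([(308.5,278),(307.5,473)])/3+[150,20],.052)[:,:2]
th=np.radians(-9.7); ex=np.array([np.cos(th),np.sin(th)]); ey=np.array([-ex[1],ex[0]])
print(((d-[.564,-.1377])@np.c_[ex,ey]*1000).tolist())
```

```text
[[-29.38557556442688, 0.7115400618051182], [31.417928101973835, 0.5083256113087078]]
```

```bash
python3 -c "
from plant import manip
print(manip.hand_in())"
```

```text
the job is handed in; nothing more can be done
None
```

Both tiles are in the gap and the job is handed in; the simulator gives no verdict, so this rests on my own checks. It took about 23 s of the 64 s allowed.

**What I did:** I turned the toe tile about 165° and laid it on the gap's floor roughly 16 mm short of home. I then slid it under the strip until it stopped against the far wall. The notched tile was turned about 140° and lowered straight in. There was no contact force until it reached the floor, and the wrist force stayed below about 15 N at every reading I took.

**Last checks:**
- **Position:** In the fixture's frame the toe tile's pull measured (31.4, 0.5) mm, against home at (31, 0). The notched tile's measured (-29.4, 0.7) mm, against home at (-29, 0). Both are inside the 5 mm limit, even with the calibration's 2 mm uncertainty.
- **Height:** I released each tile with the gripper 10.2–10.3 mm higher than when it picked that tile off the table. The gap's floor is 10 mm up, so both should be lying on it. I did not measure tilt or height separately after release.
- **Picture:** The final view showed the notch over the lug, the side lug in the recess, and the gripper clear of everything.

**What disagreed:**
- The top camera's first fixture estimate was 3–4 mm off the wrist camera's, so I used the wrist camera.
- Two edge fits on the held notched tile were misleading, because they caught its side face or a shadow. For the final alignment I compared pixels directly and used the toe tile's seated position.

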